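# Fasten the sample box

### The job

The retained-sample box on the bench is shut but not fastened. Swing its hasp up and over until it lies flat on the lid with the turn catch standing through its slot, then turn the catch square across the slot so that the hasp is locked down. The hasp only passes over the catch when the catch stands in line with the slot, so look how it has been left and put it in line first if it is not; keep the lid shut and do not shove the things that stand and lie around the box.

Things in the scene. Friction and masses are not known exactly. Their poses are not given: they have to be found in the camera images.
- sample_box: Grey sheet-steel box, fixed, 220 wide (y) x 160 deep (x); front wall 75 mm high, back wall 187. Its lid slopes at 35 degrees, rising away from the front. Origin: centre of its underside, on the bench; front, with the hasp, faces its -x; z up. A tool square to the lid leans 35 degrees from vertical, fingers pointing to box +x and down.
- lid (a joint): The sloping lid, hinged along its upper back edge; 0.45 kg, held down by its weight alone. 0 = shut, grows as it is raised (to 1.4 rad).
- hasp_pivot (a point): Middle of the hasp's hinge pin, just in front of the lid's lower edge: 93 mm in front of the box's origin (box x = -0.093), 76 mm above the bench. The pin runs along the box's y. Fixed to the box.
- hasp (a joint): Hasp angle about its pin (rad): 0 = flat on the lid, pointing up the slope; grows as it swings up and out to the front: 0.96 = straight up, 2.53 = level, out of the front (stop at 2.45). The stiff pin (0.05 N m) keeps it where it is left. Bright metal leaf 97 long, 40 wide, 3 mm thick; slot 17 mm wide from 27 to 62 mm from the pin. When flat its upper face is 6 mm off the lid.
- hasp_lip (a point): Middle of the rolled lip at the hasp's free end: a round bar 10 mm thick, 40 mm long (the leaf's width), parallel to the pin, 92 mm from it; held by its two flat ends it can pivot in the fingers. Axes: x from pin to lip, y along the lip, z away from the lid when flat (the bar's middle is then 6.5 mm off the lid).
- catch (a joint): Turn catch on the lid (rad): 0 = its bar in line with the hasp's slot (up and down the slope), 1.57 = square across. Grows anticlockwise, looking down on the lid. Stops at -0.35 and 1.62. The slot passes over it only within about 0.3 rad of 0. Stiff friction (0.12 N m) keeps it where it is left.
- catch_grip (a point): Middle of the catch's grip bar: 24 long, 9 thick, 15 mm high, on a stem in the middle of the lid's width, 43 mm from the hasp's pin. The point is 15.5 mm off the lid's face, the bar's underside 8, its top 23. Axes turn with it: x along the bar, z its turning axis, square to the lid, pointing out. A plate 36 x 58 x 3 mm lies under it on the lid.
- tin_right: Round sample tin with lid, 59 mm across, 36 mm high, loose, beside the box on its right (-y); leave alone. Origin at the centre of its underside.
- tin_left: Larger round sample tin with lid, 72 mm across, 46 mm high, loose, in front of the box's left (+y) end; leave alone. Origin at the centre of its underside.
- marker: Marker pen, 134 mm long and 17 mm thick, lying in front of the box's right end; leave alone. Origin at the middle of its length, on the bench.
- screwdriver: Screwdriver with a plastic handle, 180 mm long, 26 mm thick, lying on the bench in front of the robot; leave alone. Origin at the middle of its underside.
- stopwatch: Flat round stopwatch, 59 x 57 x 16 mm, lying on the bench to the left; leave alone. Origin at the centre of its underside.

How it is judged:
By the outcome, as a careful person would: the job done as asked, in the order asked, and still so for the second after the job is handed in, with the robot touching nothing.
It also fails if it takes over 58 s, if anything falls off the work surface, if the arm or the gripper's body presses on something with over 40 N, if the wrist force passes 120 N, or if a joint passes its speed limit or range.

### The arm

A 7-joint arm with a two-finger parallel gripper is mounted at the origin on a cart in front of the work surface, level with it; the furniture and walls round the work are solid. World frame = base frame: x ahead of the robot, y to its left, z up, the work surface at z = 0. Lengths are in m, angles in rad, forces in N, time in s.
With the tool pointing down it reaches from about 0.425 to 1.025 m from the base axis. Payload 9.4 kg.
Tool frame: the origin (TCP) lies on the centre line of the jaws, within the pads' length; the fingertips stand 22 mm ahead of it and the grasp point (between the pads) lies 3 mm ahead of it (tcp_to_tips is the distance from the TCP to the fingertips, in m); z points along the fingers, y is the line along which they close (so a half turn about z gives the same grasp; the last joint's range is limited). The gripper opens to 85 mm and grips with 20 to 120 N. Pads are 22 mm wide; open, the fingers measure 114 mm over their backs; the gripper's body (76 mm by 85 mm) begins 54 mm behind the grasp point. The pads swing forward as they close: fully open they stand 13 mm farther back than shut.
Start: joints at [1.056, 0.599, -0.003, 1.599, 0.002, 0.943, -0.08], TCP at [0.307, -0.657, 0.253] pointing down, gripper open.
Joint ranges: [-2.57, 2.57], [-0.35, 1.97], [-1.29, 1.29], [0.11, 2.56], [-1.05, 4.19], [0.11, 1.86], [-2.63, 2.63]. Speed limits (rad/s): [2.22, 2.22, 3.01, 3.01, 3.14, 3.14, 3.14].

### API

Orientations are given as [roll, pitch, yaw] about the fixed x, y, z axes, in that order (R = Rz(yaw) Ry(pitch) Rx(roll)).
In Python, from station import state, capture, job_done, tcp_to_tips gives the robot as it stands.
- The arm moves only by the tool move_arm, never from a script. Its argument "commands" is a list of rows, each an object of numbers: "x", "y", "z": the shift along the tool's x, y, z in mm; "wx", "wy", "wz": the turn, a rotation vector about the tool's x, y, z in degrees; "jaw": the finger opening in mm, from 0 to 85.4. A call has 1 to 12 rows; each row shifts and turns the commanded pose from where the row before left it, along the tool's axes as they then stand; what a row does not reach is not made up. A row lasts 1/12 s, in which the tool goes at most 41.7 mm and 7.16 degrees, less where a joint would pass 70% of its speed; a pose out of reach is approached as far as the arm can. A call with a gripper value outside its range is refused whole. The fingers move at their own pace and stop on an object; "grip_force" is the grip in N (left out, the last holds). Time passes only in rows, so rows that do not move let the fingers close. It gives the time, the measured TCP pose, the force, the opening and the grip force at its end, in the units of the state.
- state(): the state, without advancing time (a new reading comes with each control period).
- capture(name): name is "scene" or "top" or "wrist"; returns a dict with "color" (384x512x3 uint8, red, green, blue), "depth" (384x512 float32, m along the optical axis (not along the pixel's ray), 0 where there is no reading), "fx", "fy", "cx", "cy" (pixels), "D" ([k1, k2, p1, p2, k3] as OpenCV has them; the pictures are not rectified), "R" (3x3) and "t" (3): a world point X has camera coordinates R X + t; the wrist camera has in their place "mount" (4x4, takes a point from camera to tool coordinates, whose origin is the TCP and whose axes are the flange's). Camera axes: x right, y down, z forward; pixel columns grow to the right and rows downward; lengths in m; the calibration is good to about 2 mm. A picture is of the moment at which its call begins: read the wrist's pose just before it.
- job_done(): hands the job in; it is judged then, once.
The state is a dict: "time": time; "joints": joint angles; "joint_vel": joint speeds; "effort": joint torques, N m; "eef_pos": TCP position; "eef_rot": TCP orientation; "ft_force": force on the tool from outside, world axes, zero at the start; "moment": the same for the moment, N m; "gripper_width": finger opening in m; "grasp_force": force on a finger pad.
Only numpy, scipy, OpenCV 4.12 (cv2) and the standard library are available. Lean on these libraries where they do the work, as an engineer would, in place of code of your own. Each camera call takes 0.05 s, during which the arm holds its last target. There are 200 camera calls.

## Working session

There is one attempt and no reset: what is moved stays moved. The work goes in short steps, Python scripts to look and compute and a tool call to move; the robot and the scene stay as the last step left them, time stands still between calls to the robot, and variables do not carry over. Pictures are saved under pics/ and viewed, at most 10 in all, crops included, and the job is handed in when it is done.

Besides the shell and the picture viewer there is one more tool, called after "Call:" in YAML: its name, and indented under it one key for each argument. move_arm: Moves the arm, as the interface text tells. Its arguments: {"type":"object","properties":{"commands":{"type":"array","items":{"type":"object","properties":{"x":{"type":"number"},"y":{"type":"number"},"z":{"type":"number"},"wx":{"type":"number"},"wy":{"type":"number"},"wz":{"type":"number"},"jaw":{"type":"number"}}}},"grip_force":{"type":"number"}},"required":["commands"]}

```bash
mkdir -p pics; ls; python3 - <<'E'
from station import *
import cv2,numpy as np,pickle
s=state();print({k:np.round(v,3) for k,v in s.items()},tcp_to_tips)
for n in("scene","top"):
    c=capture(n);pickle.dump(c,open(n+".pkl","wb"));cv2.imwrite(f"pics/{n}0.png",c["color"][:,:,::-1])
    print(n,c["fx"],c["cx"],c["cy"],c["D"],-c["R"].T@c["t"],np.round(c["R"],3))
E
```

```text
pics
{'time': np.float64(0.0), 'joints': array([ 1.056,  0.6  , -0.003,  1.6  ,  0.002,  0.943, -0.08 ]), 'joint_vel': array([-0.001, -0.001, -0.001,  0.001,  0.001, -0.001, -0.   ]), 'effort': array([-1.0000e-03, -7.7645e+01,  1.5650e+00, -2.5801e+01,  1.2000e-02,
        9.0000e-03, -0.0000e+00]), 'eef_pos': array([ 0.307, -0.656,  0.252]), 'eef_rot': array([-3.14 ,  0.   ,  0.438]), 'ft_force': array([-0.333,  0.192, -0.398]), 'moment': array([ 0.049, -0.034, -0.009]), 'grasp_force': np.float64(0.0), 'gripper_width': np.float64(0.086)} 0.022
scene 411.5397495700279 252.00766881632813 191.13803342460332 [-0.01298408  0.          0.          0.          0.        ] [0.04852837 0.56061517 0.68125501] [[-0.814 -0.58   0.022]
 [-0.339  0.445 -0.829]
 [ 0.471 -0.683 -0.559]]
top 389.484683287967 252.70332946154068 186.36067433412637 [-0.03780349  0.          0.          0.          0.        ] [ 0.33622814 -0.10246767  1.06266599] [[-0.045 -0.999  0.002]
 [-0.977  0.043 -0.207]
 [ 0.207 -0.011 -0.978]]
```

View pics/scene0.png

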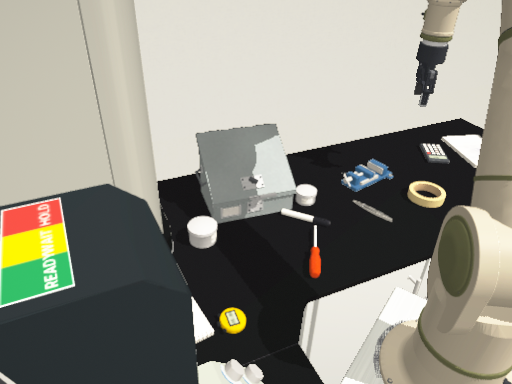

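View pics/top0.png

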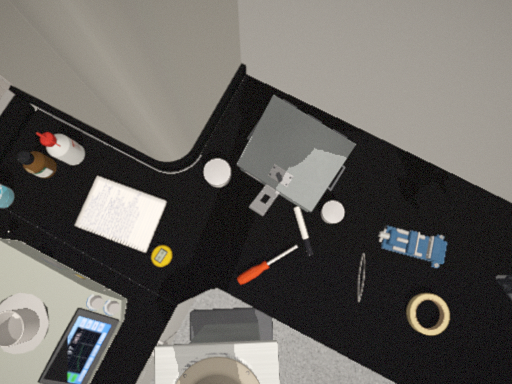

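The scene view shows the box at (245,170), and the top view shows it at (297,152). In the top view the hasp hangs out of the front at (265,198) and the catch is near (282,177). The tins are at (217,172) and (333,212), the marker at (303,230) and the screwdriver at (265,267).

```bash
cat > h.py <<'E'
import numpy as np,cv2,pickle
def K(c): return np.array([[c["fx"],0,c["cx"]],[0,c["fy"],c["cy"]],[0,0,1]])
def rays(c,uv):
    p=cv2.undistortPoints(np.array(uv,float).reshape(-1,1,2),K(c),np.array(c["D"])).reshape(-1,2)
    return np.c_[p,np.ones(len(p))]
def cloud(c):
    h,w=c["depth"].shape;v,u=np.mgrid[:h,:w]
    d=rays(c,np.c_[u.ravel(),v.ravel()])*c["depth"].reshape(-1,1)
    return ((d-c["t"])@c["R"]).reshape(h,w,3)   # R^T(d-t)
def onplane(c,uv,n,d):   # n.X=d
    o=-c["R"].T@c["t"];r=rays(c,uv)@c["R"]
    return o+r*((d-o@n)/(r@n))[:,None]
def tri(c1,uv1,c2,uv2):
    A=np.zeros((3,3));b=np.zeros(3)
    for c,uv in((c1,uv1),(c2,uv2)):
        o=-c["R"].T@c["t"];r=(rays(c,[uv])@c["R"])[0];r/=np.linalg.norm(r);P=np.eye(3)-np.outer(r,r);A+=P;b+=P@o
    return np.linalg.solve(A,b)
def rpy(R):
    from scipy.spatial.transform import Rotation as Q
    return Q.from_matrix(R).as_euler('xyz')
E
python3 - <<'E'
from h import *
t=pickle.load(open("top.pkl","rb"));s=pickle.load(open("scene.pkl","rb"))
for n,c,b in(("top",t,(225,85,365,225)),("scene",s,(190,115,310,225))):
    X=cloud(c);x0,y0,x1,y1=b;P=X[y0:y1,x0:x1].reshape(-1,3);ok=c["depth"][y0:y1,x0:x1].ravel()>0
    P=P[ok];
    # bench check
    print(n,"bench z",np.median(P[abs(P[:,2])<.015,2]))
    Q=P[(P[:,2]>.085)&(P[:,2]<.2)]
    rng=np.random.default_rng(0);best=0
    for i in range(400):
        a=Q[rng.choice(len(Q),3,False)];nn=np.cross(a[1]-a[0],a[2]-a[0]);l=np.linalg.norm(nn)
        if l<1e-6: continue
        nn/=l;m=abs((Q-a[0])@nn)<.003
        if abs(nn[2])<.6: continue
        if m.sum()>best: best=m.sum();I=m
    L=Q[I];ce=L.mean(0);nn=np.linalg.svd(L-ce,full_matrices=False)[2][2];nn*=np.sign(nn[2])
    print(n,best,"normal",nn,"tilt",np.degrees(np.arccos(nn[2])),"yaw(+x box)",np.degrees(np.arctan2(-nn[1],-nn[0])),"c",ce)
    yaw=np.arctan2(-nn[1],-nn[0]);ex=np.array([np.cos(yaw),np.sin(yaw)]);ey=np.array([-ex[1],ex[0]])
    print(" y ext",np.percentile(L[:,:2]@ey,[.5,99.5])," x ext",np.percentile(L[:,:2]@ex,[.5,99.5]),"z",np.percentile(L[:,2],[.5,99.5]))
    r=cv2.minAreaRect((L[:,:2]*1000).astype(np.float32));print(" rect",r)
for n,c,b in(("top",t,(230,140,330,230)),("scene",s,(200,150,310,225))):
    x0,y0,x1,y1=b;im=c["color"][y0:y1,x0:x1,::-1];cv2.imwrite(f"pics/{n}c.png",cv2.resize(im,None,fx=6,fy=6,interpolation=cv2.INTER_CUBIC))
E
python3 -c "
import cv2,numpy as np
a=cv2.imread('pics/topc.png');b=cv2.imread('pics/scenec.png');print(a.shape,b.shape)"
```

```text
top bench z 0.0003610140475442514
top 6251 normal [-0.46416089  0.33284279  0.82083515] tilt 34.83151660156328 yaw(+x box) -35.64373817760888 c [ 0.61818552 -0.22424794  0.14279067]
 y ext [0.06564461 0.29352541]  x ext [0.55053212 0.70634304] z [0.08564589 0.19321599]
 rect ((614.9012451171875, -219.65277099609375), (230.88880920410156, 162.27040100097656), 54.586910247802734)
scene bench z 0.0003109216592101924
scene 4669 normal [-0.46228126  0.33083861  0.82270399] tilt 34.64360332321351 yaw(+x box) -35.589980595220595 c [ 0.61384806 -0.21713594  0.13824948]
 y ext [0.06379925 0.29132353]  x ext [0.54779418 0.70378987] z [0.0855565  0.19178904]
 rect ((611.6598510742188, -219.75946044921875), (230.63558959960938, 162.77369689941406), 54.733821868896484)
(540, 600, 3) (450, 660, 3)
```

View pics/topc.png

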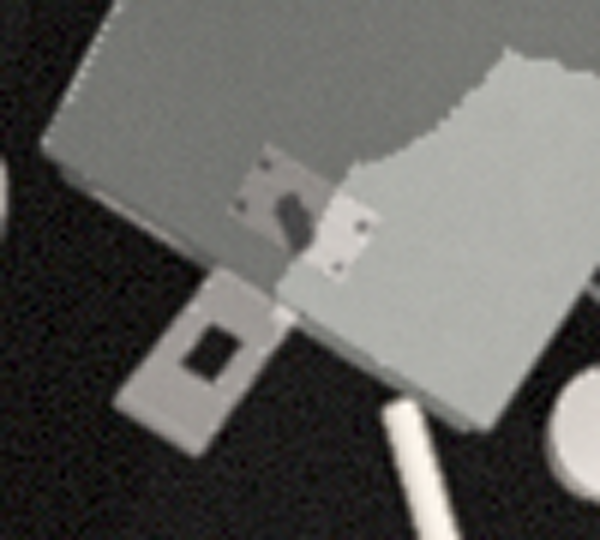

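View pics/scenec.png

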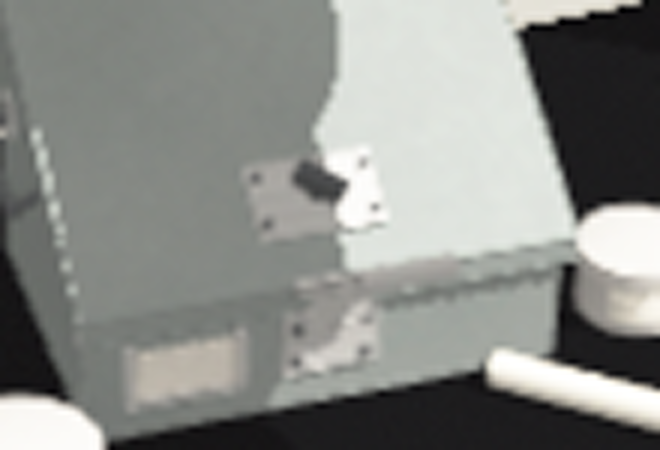

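Top crop: the hasp leaf sticks out of the front, with its lip at about (115,403)–(195,457). The catch bar runs from (283,200) to (303,245), well off the slope line. In the scene crop the hasp is nearly edge-on at (300–455,275), the catch is at (320,181), and the plate screws give the plate's centre. Next I'll measure these.

```bash
cat >> h.py <<'E'
yaw=np.radians(-35.6)
ex=np.array([np.cos(yaw),np.sin(yaw),0]);ey=np.array([-ex[1],ex[0],0]);ez=np.array([0,0,1.])
E
python3 - <<'E'
from h import *
t=pickle.load(open("top.pkl","rb"));s=pickle.load(open("scene.pkl","rb"))
f=lambda p,o:(np.array(p,float)+.5)/6-.5+np.array(o)
T=lambda p:f(p,(230,140));S=lambda p:f(p,(200,150))
ht=[(265,163),(240,206),(361,226),(337,267)];hs=[(256,178),(266,224),(363,162),(375,207)]
H=np.array([tri(t,T(a),s,S(b)) for a,b in zip(ht,hs)]);pc=H.mean(0)
print("plate holes\n",H.round(4),"c",pc.round(4))
print("catch tri",tri(t,T((294,222)),s,S((320,181))).round(4))
n=np.array([-.463,.332,.8218]);n/=np.linalg.norm(n)
for c,Ff,n0 in((t,T,"t"),(s,S,"s")):
    X=cloud(c)
    print(n0,"plate depth pts",[X[tuple(np.round(Ff(p)).astype(int)[::-1])].round(4) for p in (ht if n0=="t" else hs)])
X=cloud(t)
# hasp leaf in top: mask by polygon (crop coords)
m=np.zeros(t["depth"].shape,np.uint8)
poly=np.round([T(p) for p in((130,395),(195,440),(275,320),(212,283))]).astype(np.int32)
cv2.fillPoly(m,[poly],1);P=X[(m>0)&(t["depth"]>0)];P=P[P[:,2]>.06]
P0=P-pc;B=np.c_[P0@ex,P0@ey,P[:,2]]
for i in range(3):
    A=np.c_[B[:,0],B[:,1],np.ones(len(B))];k,*_=np.linalg.lstsq(A,B[:,2],rcond=None);r=B[:,2]-A@k;B=B[abs(r)<.004]
print("hasp n",len(B),"slope",k,"elev deg",np.degrees(np.arctan(-k[0])),"x",B[:,0].min(),B[:,0].max(),"y",B[:,1].min(),B[:,1].max(),"z",B[:,2].min(),B[:,2].max())
# lid plane offset
lid=np.array([.61818552,-.22424794,.14279067]);lid2=np.array([.61384806,-.21713594,.13824948])
print("plate height over lid",(pc-lid)@n,(pc-lid2)@n,"y rel",(lid[:2]-pc[:2])@ey[:2])
# bar angle: ends on plane 23mm above lid (top face)
u=np.cross(ey,n);  # up-slope? 
u=ex-(ex@n)*n;u/=np.linalg.norm(u);w=np.cross(n,u)
for c,Ff,e in((t,T,((283,198),(303,247))),(s,S,((300,172),(340,192)))):
    q=onplane(c,[Ff(p) for p in e],n,lid@n+.021);d=q[0]-q[1];print("bar ang deg",np.degrees(np.arctan2(d@w,d@u)),"len",np.linalg.norm(d),"mid",q.mean(0).round(4))
E
```

```text
plate holes
 [[ 0.5857 -0.1697  0.1074]
 [ 0.5712 -0.1586  0.095 ]
 [ 0.5564 -0.2086  0.1076]
 [ 0.5423 -0.1985  0.0947]] c [ 0.5639 -0.1839  0.1012]
catch tri [ 0.5589 -0.1801  0.111 ]
t plate depth pts [array([ 0.5856, -0.1697,  0.1092]), array([ 0.5713, -0.1594,  0.095 ]), array([ 0.559 , -0.209 ,  0.1045]), array([ 0.5437, -0.1989,  0.0932])]
s plate depth pts [array([ 0.5851, -0.1694,  0.1083]), array([ 0.5711, -0.1595,  0.0941]), array([ 0.5534, -0.2061,  0.1083]), array([ 0.5398, -0.1961,  0.0969])]
hasp n 266 slope [-0.75679208  0.00513925  0.05163203] elev deg 37.118147525445615 x -0.10948895328495135 -0.04000748303280123 y -0.015844065163855055 0.01853753048573909 z 0.0815679107471514 0.13781274327056323
plate height over lid 0.004352212756583421 0.003714718220011312 y rel -0.0012443527764602255
bar ang deg 51.966880536074626 len 0.02235502054707538 mid [ 0.5583 -0.1788  0.1163]
bar ang deg 50.934448007912216 len 0.019178150436103603 mid [ 0.5553 -0.1763  0.1135]
```

```bash
cat >> h.py <<'E'
from scipy.spatial.transform import Rotation as Q
ti=np.radians(35)
n=-np.sin(ti)*ex+np.cos(ti)*ez; u=np.cos(ti)*ex+np.sin(ti)*ez; w=np.cross(n,u)
pc=np.array([.5639,-.1839,.1012]); O=pc-.003*n-.043*u
def lidp(a,b,h): return O+(a*u+b*w+h*n)/1000.
def Rth(deg):
    r=np.radians(deg);x=np.cos(r)*u+np.sin(r)*w;return np.c_[x,np.cross(-n,x),-n]
def cur():
    from station import state
    s=state();return np.array(s["eef_pos"]),Q.from_euler('xyz',s["eef_rot"]).as_matrix(),s
def lc(p):
    d=(p-O)*1000;return np.array([d@u,d@w,d@n])
def go(p,R):
    cp,cR,s=cur();print("t",round(float(s["time"]),2),"lid coords of TCP",lc(cp).round(1),"F",np.round(s["ft_force"],1),"w",round(float(s["gripper_width"])*1000,1))
    if p is not None: print(" shift first (cur axes) mm",(cR.T@(p-cp)*1000).round(1))
    if R is not None: print(" turn rotvec deg",np.degrees(Q.from_matrix(cR.T@R).as_rotvec()).round(2)); 
    if p is not None: print(" shift after turn mm",(R.T@(p-cp)*1000).round(1))
E
python3 - <<'E'
from h import *
print(lidp(43,0,150),rpy(Rth(51)),lidp(0,0,4.5))
go(lidp(43,0,150),Rth(51))
print(np.round(cur()[2]["joints"],2))
E
```

```text
[ 0.49534281 -0.13481787  0.22161535] [ 2.64324151 -0.36930068  0.36376573] [ 0.53456015 -0.16289473  0.07776494]
t 0.1 lid coords of TCP [ 184.1 -533.5   88.9] F [-0.2 -0.3 -0. ] w 85.3
 shift first (cur axes) mm [ 391.5 -392.5   31.4]
 turn rotvec deg [-29.07  19.69   9.37]
 shift after turn mm [ 325.9 -445.4  -61.1]
[ 1.06  0.6  -0.    1.6   0.    0.94 -0.08]
```

Call:
move_arm:
  commands:
    - {"x": 28,"y": -28,"jaw": 45}
    - {"x": 28,"y": -28,"jaw": 45}
    - {"x": 28,"y": -28,"jaw": 45}
    - {"x": 28,"y": -28,"jaw": 45}
    - {"x": 28,"y": -28,"jaw": 45}
    - {"x": 28,"y": -28,"jaw": 45}
    - {"x": 28,"y": -28,"jaw": 45}
    - {"x": 28,"y": -28,"jaw": 45}
    - {"x": 28,"y": -28,"jaw": 45}
    - {"x": 28,"y": -28,"jaw": 45}
    - {"x": 28,"y": -28,"jaw": 45}
    - {"x": 28,"y": -28,"jaw": 45}

```text
schema error: expected keys x, y, z, wx, wy, wz, jaw
```

Call:
move_arm:
  commands:
    - {"x": 28,"y": -28}
    - {"x": 27,"y": -28}
    - {"wx": -4.9,"wy": 3.3,"wz": 1.5}
    - {"wx": -4.9,"wy": 3.3,"wz": 1.5}
    - {"wx": -4.9,"wy": 3.3,"wz": 1.5}
    - {"wx": -4.9,"wy": 3.3,"wz": 1.5}
    - {"wx": -4.9,"wy": 3.3,"wz": 1.5}
    - {"wx": -4.9,"wy": 3.3,"wz": 1.5}
    - {}
    - {}
    - {}

```text
schema error: expected keys x, y, z, wx, wy, wz, jaw
```

```bash
python3 - <<'E'
from h import *
from station import capture
go(lidp(43,0,100),Rth(51))
p,R,s=cur();print(np.round(s["joints"],2))
c=capture("wrist");c["tcp"]=p;c["rot"]=R;pickle.dump(c,open("w1.pkl","wb"));cv2.imwrite("pics/w1.png",c["color"][:,:,::-1]);print(np.round(c["mount"],3))
E
```

```text
t 0.1 lid coords of TCP [ 184.1 -533.5   88.9] F [-0.2 -0.3 -0. ] w 85.3
 shift first (cur axes) mm [ 405.5 -367.4   72.3]
 turn rotvec deg [-29.07  19.69   9.37]
 shift after turn mm [ 325.9 -445.4  -11.1]
[ 1.06  0.6  -0.    1.6   0.    0.94 -0.08]
[[ 0.002 -0.956 -0.294  0.076]
 [ 1.     0.002 -0.001 -0.001]
 [ 0.001 -0.294  0.956 -0.119]
 [ 0.     0.     0.     1.   ]]
```

View pics/w1.png

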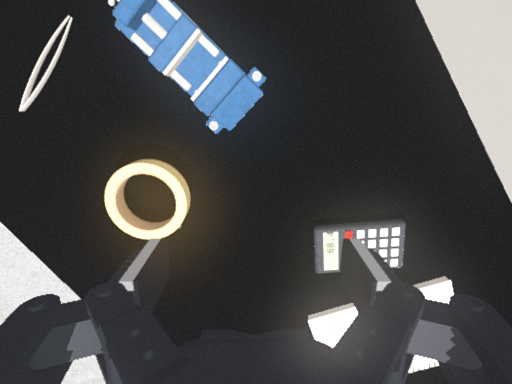

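The call was refused because every row needs all its keys, so the arm has not moved. The wrist picture shows only the start area: the tape at (147,200) and the calculator at (360,245).

Call:
move_arm:
  commands:
    - {"x": 28,"y": -28,"z": 0,"wx": 0,"wy": 0,"wz": 0,"jaw": 45}
    - {"x": 28,"y": -28,"z": 0,"wx": 0,"wy": 0,"wz": 0,"jaw": 45}
    - {"x": 28,"y": -28,"z": 0,"wx": 0,"wy": 0,"wz": 0,"jaw": 45}
    - {"x": 28,"y": -28,"z": 0,"wx": 0,"wy": 0,"wz": 0,"jaw": 45}
    - {"x": 28,"y": -28,"z": 0,"wx": 0,"wy": 0,"wz": 0,"jaw": 45}
    - {"x": 28,"y": -28,"z": 0,"wx": 0,"wy": 0,"wz": 0,"jaw": 45}
    - {"x": 28,"y": -28,"z": 0,"wx": 0,"wy": 0,"wz": 0,"jaw": 45}
    - {"x": 28,"y": -28,"z": 0,"wx": 0,"wy": 0,"wz": 0,"jaw": 45}
    - {"x": 28,"y": -28,"z": 0,"wx": 0,"wy": 0,"wz": 0,"jaw": 45}
    - {"x": 28,"y": -28,"z": 0,"wx": 0,"wy": 0,"wz": 0,"jaw": 45}
    - {"x": 28,"y": -28,"z": 0,"wx": 0,"wy": 0,"wz": 0,"jaw": 45}
    - {"x": 28,"y": -28,"z": 0,"wx": 0,"wy": 0,"wz": 0,"jaw": 45}

```text
time: 1.15
eef_pos: [0.4694, -0.208, 0.2533]
eef_rot: [3.142, 0.0, 0.438]
ft_force: [1.1, 0.3, 0.3]
gripper_width: 0.0447
grasp_force: 0.0
```

Call:
move_arm:
  commands:
    - {"x": 28,"y": -28,"z": 0,"wx": 0,"wy": 0,"wz": 0,"jaw": 45}
    - {"x": 27,"y": -28,"z": 0,"wx": 0,"wy": 0,"wz": 0,"jaw": 45}
    - {"x": 0,"y": 0,"z": 0,"wx": -4.85,"wy": 3.28,"wz": 1.56,"jaw": 45}
    - {"x": 0,"y": 0,"z": 0,"wx": -4.85,"wy": 3.28,"wz": 1.56,"jaw": 45}
    - {"x": 0,"y": 0,"z": 0,"wx": -4.85,"wy": 3.28,"wz": 1.56,"jaw": 45}
    - {"x": 0,"y": 0,"z": 0,"wx": -4.85,"wy": 3.28,"wz": 1.56,"jaw": 45}
    - {"x": 0,"y": 0,"z": 0,"wx": -4.85,"wy": 3.28,"wz": 1.56,"jaw": 45}
    - {"x": 0,"y": 0,"z": 0,"wx": -4.85,"wy": 3.28,"wz": 1.56,"jaw": 45}
    - {"x": 0,"y": 0,"z": 0,"wx": 0,"wy": 0,"wz": 0,"jaw": 45}
    - {"x": 0,"y": 0,"z": 0,"wx": 0,"wy": 0,"wz": 0,"jaw": 45}
    - {"x": 0,"y": 0,"z": 0,"wx": 0,"wy": 0,"wz": 0,"jaw": 45}

```text
time: 2.07
eef_pos: [0.4974, -0.1455, 0.2523]
eef_rot: [2.759, -0.251, 0.36]
ft_force: [-0.3, -0.1, 1.4]
gripper_width: 0.0452
grasp_force: 0.0
```

```bash
python3 - <<'E'
from h import *
from station import capture
go(lidp(43,0,100),Rth(51))
p,R,s=cur();print(np.round(s["joints"],2))
c=capture("wrist");c["tcp"]=p;c["rot"]=R;pickle.dump(c,open("w2.pkl","wb"));cv2.imwrite("pics/w2.png",c["color"][:,:,::-1])
E
```

```text
t 2.07 lid coords of TCP [ 67.   -7.5 170.6] F [-0.3 -0.1  1.4] w 45.2
 shift first (cur axes) mm [ -0.5 -15.3  73.4]
 turn rotvec deg [-6.58  6.22  2.71]
 shift after turn mm [ -9.3 -23.4  70.6]
[-0.34  0.29  0.46  2.37  0.74  0.18 -1.89]
```

View pics/w2.png

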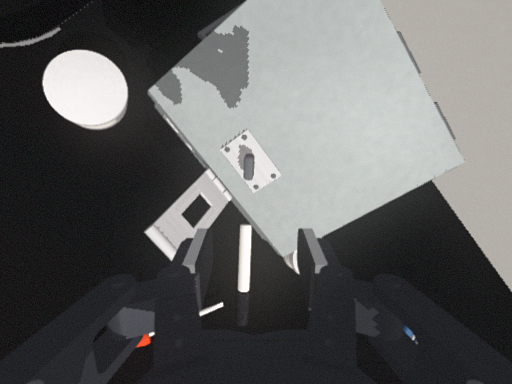

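The wrist view shows the catch at (249,165) on its plate, skewed from the slope line, and the hasp with its slot at (190,212). Joint 7 is at -1.89, which leaves too little range for turning the catch in line. I'll take the half-turned grasp instead, and check that joint 7 moves the way I expect.

Call:
move_arm:
  commands:
    - {"x": 0,"y": 0,"z": 0,"wx": 0,"wy": 0,"wz": -7,"jaw": 45}
    - {"x": 0,"y": 0,"z": 0,"wx": 0,"wy": 0,"wz": -7,"jaw": 45}
    - {"x": 0,"y": 0,"z": 0,"wx": 0,"wy": 0,"wz": -7,"jaw": 45}
    - {"x": 0,"y": 0,"z": 0,"wx": 0,"wy": 0,"wz": -7,"jaw": 45}
    - {"x": 0,"y": 0,"z": 0,"wx": 0,"wy": 0,"wz": -7,"jaw": 45}
    - {"x": 0,"y": 0,"z": 0,"wx": 0,"wy": 0,"wz": -7,"jaw": 45}
    - {"x": 0,"y": 0,"z": 0,"wx": 0,"wy": 0,"wz": -7,"jaw": 45}
    - {"x": 0,"y": 0,"z": 0,"wx": 0,"wy": 0,"wz": -7,"jaw": 45}
    - {"x": 0,"y": 0,"z": 0,"wx": 0,"wy": 0,"wz": -7,"jaw": 45}
    - {"x": 0,"y": 0,"z": 0,"wx": 0,"wy": 0,"wz": -7,"jaw": 45}
    - {"x": 0,"y": 0,"z": 0,"wx": 0,"wy": 0,"wz": -7,"jaw": 45}
    - {"x": 0,"y": 0,"z": 0,"wx": 0,"wy": 0,"wz": -7,"jaw": 45}

```text
time: 3.12
eef_pos: [0.4969, -0.1467, 0.2525]
eef_rot: [2.836, 0.342, 1.727]
ft_force: [0.2, -0.4, 0.3]
gripper_width: 0.0452
grasp_force: 0.0
```

```bash
python3 - <<'E'
from h import *
go(lidp(43,0,100),Rth(51+180))
print(np.round(cur()[2]["joints"],2))
# refine from w2: bar angle on plane at its top
c=pickle.load(open("w2.pkl","rb"));M=np.array(c["mount"]);T=np.eye(4);T[:3,:3]=c["rot"];T[:3,3]=c["tcp"];W=T@M
c["R"]=W[:3,:3].T;c["t"]=-c["R"]@W[:3,3]
q=onplane(c,[(228,149),(244,137),(273,176),(256,187)],n,lidp(0,0,3)@n);print("holes lid",[lc(x).round(1) for x in q])
q=onplane(c,[(248,155),(249,178)],n,lidp(0,0,23)@n);print("bar",[lc(x).round(1) for x in q]);d=lc(q[0])-lc(q[1]);print(np.degrees(np.arctan2(d[1],d[0])))
g=c["color"].astype(int).sum(2)[130:200,215:290];m=np.zeros((384,512),bool);m[130:200,215:290]=g<270
v,uu=np.nonzero(m);print(len(v))
cv2.imwrite("pics/w2c.png",cv2.resize(c["color"][120:260,140:300,::-1],None,fx=4,fy=4,interpolation=cv2.INTER_CUBIC))
E
```

```text
t 3.12 lid coords of TCP [ 67.4  -8.7 170.6] F [ 0.2 -0.4  0.3] w 45.2
 shift first (cur axes) mm [16.4 -1.4 73.4]
 turn rotvec deg [ -0.3  -10.11 -92.88]
 shift after turn mm [ 8.6 24.5 70.6]
[-0.03  0.26  0.07  2.35  1.03  0.29 -0.72]
holes lid [array([32.5, 26.1,  3. ]), array([53.1, 26.5,  3. ]), array([ 53.1, -22.4,   3. ]), array([ 31.4, -22.5,   3. ])]
bar [array([51.3, 13.1, 23. ]), array([38.4, -5.7, 23. ])]
55.326302709519
19
```

View pics/w2c.png

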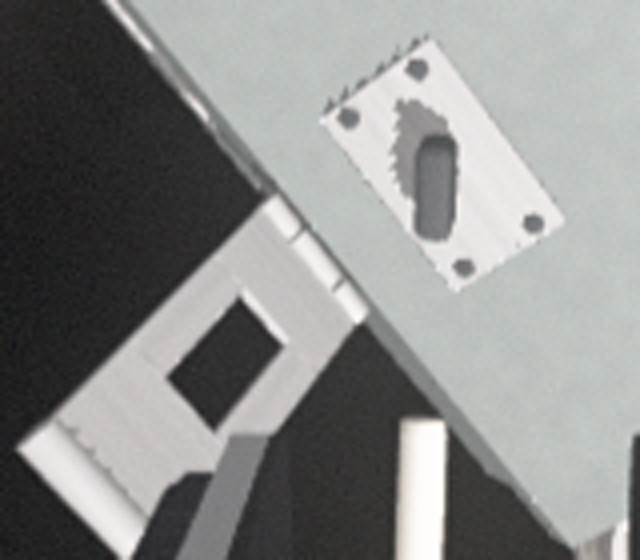

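The crop shows the catch bar from (435,140) to (438,235), about 53–55° anticlockwise of the slope. The plate holes agree with the two-view measurement to within 2 mm. Joint 7 is moving the good way, so I'll finish the half turn.

Call:
move_arm:
  commands:
    - {"x": 0,"y": 0,"z": 0,"wx": 0,"wy": -0.7,"wz": -6.6,"jaw": 45}
    - {"x": 0,"y": 0,"z": 0,"wx": 0,"wy": -0.7,"wz": -6.6,"jaw": 45}
    - {"x": 0,"y": 0,"z": 0,"wx": 0,"wy": -0.7,"wz": -6.6,"jaw": 45}
    - {"x": 0,"y": 0,"z": 0,"wx": 0,"wy": -0.7,"wz": -6.6,"jaw": 45}
    - {"x": 0,"y": 0,"z": 0,"wx": 0,"wy": -0.7,"wz": -6.6,"jaw": 45}
    - {"x": 0,"y": 0,"z": 0,"wx": 0,"wy": -0.7,"wz": -6.6,"jaw": 45}
    - {"x": 0,"y": 0,"z": 0,"wx": 0,"wy": -0.7,"wz": -6.6,"jaw": 45}
    - {"x": 0,"y": 0,"z": 0,"wx": 0,"wy": -0.7,"wz": -6.6,"jaw": 45}
    - {"x": 0,"y": 0,"z": 0,"wx": 0,"wy": -0.7,"wz": -6.6,"jaw": 45}
    - {"x": 0,"y": 0,"z": 0,"wx": 0,"wy": -0.7,"wz": -6.6,"jaw": 45}
    - {"x": 0,"y": 0,"z": 0,"wx": 0,"wy": -0.7,"wz": -6.6,"jaw": 45}
    - {"x": 0,"y": 0,"z": 0,"wx": 0,"wy": -0.7,"wz": -6.6,"jaw": 45}

```text
time: 4.12
eef_pos: [0.497, -0.1468, 0.2525]
eef_rot: [-2.74, 0.445, -3.027]
ft_force: [-0.7, -0.3, -0.1]
gripper_width: 0.0444
grasp_force: 0.0
```

```bash
python3 - <<'E'
from h import *
go(lidp(43,1,70),Rth(53+180))
print(np.round(cur()[2]["joints"],2))
E
```

```text
t 4.12 lid coords of TCP [ 67.5  -8.8 170.5] F [-0.7 -0.3 -0.1] w 44.4
 shift first (cur axes) mm [ 10.4  23.2 100.7]
 turn rotvec deg [ -0.1   -1.82 -15.68]
 shift after turn mm [  6.9  25.4 100.5]
[-0.06  0.27  0.03  2.43  1.67  0.36 -0.04]
```

Call:
move_arm:
  commands:
    - {"x": 0,"y": 0,"z": 0,"wx": 0,"wy": -0.6,"wz": -5.2,"jaw": 45}
    - {"x": 0,"y": 0,"z": 0,"wx": 0,"wy": -0.6,"wz": -5.2,"jaw": 45}
    - {"x": 0,"y": 0,"z": 0,"wx": 0,"wy": -0.6,"wz": -5.2,"jaw": 45}
    - {"x": 3.5,"y": 12.7,"z": 0,"wx": 0,"wy": 0,"wz": 0,"jaw": 45}
    - {"x": 3.5,"y": 12.7,"z": 0,"wx": 0,"wy": 0,"wz": 0,"jaw": 45}
    - {"x": 0,"y": 0,"z": 25,"wx": 0,"wy": 0,"wz": 0,"jaw": 45}
    - {"x": 0,"y": 0,"z": 25,"wx": 0,"wy": 0,"wz": 0,"jaw": 45}
    - {"x": 0,"y": 0,"z": 25,"wx": 0,"wy": 0,"wz": 0,"jaw": 45}
    - {"x": 0,"y": 0,"z": 15,"wx": 0,"wy": 0,"wz": 0,"jaw": 45}
    - {"x": 0,"y": 0,"z": 0,"wx": 0,"wy": 0,"wz": 0,"jaw": 45}
    - {"x": 0,"y": 0,"z": 0,"wx": 0,"wy": 0,"wz": 0,"jaw": 45}

```text
time: 5.03
eef_pos: [0.5279, -0.1577, 0.1639]
eef_rot: [-2.633, 0.353, -2.754]
ft_force: [0.0, 0.5, -0.3]
gripper_width: 0.0449
grasp_force: 0.0
```

```bash
cat >> h.py <<'E'
def wrist():
    from station import capture
    p,R,s=cur();c=capture("wrist");T=np.eye(4);T[:3,:3]=R;T[:3,3]=p;W=T@np.array(c["mount"])
    c["R"]=W[:3,:3].T;c["t"]=-c["R"]@W[:3,3];return c
E
python3 - <<'E'
from h import *
go(lidp(43,1,32),Rth(53+180))
print(np.round(cur()[2]["joints"],2))
c=wrist();pickle.dump(c,open("w3.pkl","wb"));cv2.imwrite("pics/w3.png",c["color"][:,:,::-1])
E
```

```text
t 5.03 lid coords of TCP [42.5  0.3 79.9] F [ 0.   0.5 -0.3] w 44.9
 shift first (cur axes) mm [-1.   0.1 47.9]
 turn rotvec deg [-0.08 -0.18 -0.41]
 shift after turn mm [-0.9 -0.  47.9]
[ 0.11  0.51 -0.15  2.46  2.22  0.54 -0.32]
```

View pics/w3.png

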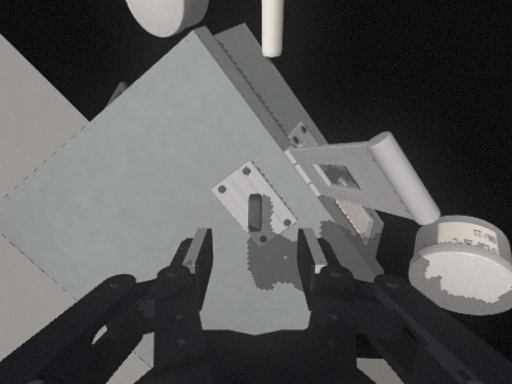

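In the wrist view the catch bar at (255,212) stands parallel to the pads and midway between them (205 and 310). The tool is clear of the hasp. I'll go down and close on the bar.

Call:
move_arm:
  commands:
    - {"x": -1,"y": 0,"z": 16,"wx": 0,"wy": 0,"wz": 0,"jaw": 45}
    - {"x": 0,"y": 0,"z": 16,"wx": 0,"wy": 0,"wz": 0,"jaw": 45}
    - {"x": 0,"y": 0,"z": 16,"wx": 0,"wy": 0,"wz": 0,"jaw": 45}
    - {"x": 0,"y": 0,"z": 0,"wx": 0,"wy": 0,"wz": 0,"jaw": 0}
    - {"x": 0,"y": 0,"z": 0,"wx": 0,"wy": 0,"wz": 0,"jaw": 0}
    - {"x": 0,"y": 0,"z": 0,"wx": 0,"wy": 0,"wz": 0,"jaw": 0}
    - {"x": 0,"y": 0,"z": 0,"wx": 0,"wy": 0,"wz": 0,"jaw": 0}
    - {"x": 0,"y": 0,"z": 0,"wx": 0,"wy": 0,"wz": 0,"jaw": 0}
    - {"x": 0,"y": 0,"z": 0,"wx": 0,"wy": 0,"wz": 0,"jaw": 0}
  grip_force: 30

```text
time: 5.83
eef_pos: [0.5512, -0.1722, 0.1269]
eef_rot: [-2.631, 0.356, -2.75]
ft_force: [-4.7, -0.8, 8.7]
gripper_width: 0.0081
grasp_force: 32.8
```

```bash
python3 - <<'E'
from h import *
go(lidp(43,1,32),Rth(180))
s=cur()[2];print(np.round(s["joints"],2),s["grasp_force"],s["moment"])
E
```

```text
t 5.83 lid coords of TCP [43.7  2.1 33.9] F [-4.7 -0.8  8.7] w 8.1
 shift first (cur axes) mm [ 1.4 -0.1  1.9]
 turn rotvec deg [-0.13  0.12 52.67]
 shift after turn mm [ 0.7 -1.1  1.9]
[ 0.16  0.61 -0.19  2.43  2.31  0.6  -0.38] 32.750515937805176 [-0.27315919  0.33450019 -0.46082561]
```

Call:
move_arm:
  commands:
    - {"x": 0,"y": 0,"z": -1,"wx": 0,"wy": 0,"wz": 6,"jaw": 0}
    - {"x": 0,"y": 0,"z": 0,"wx": 0,"wy": 0,"wz": 6,"jaw": 0}
    - {"x": 0,"y": 0,"z": 0,"wx": 0,"wy": 0,"wz": 6,"jaw": 0}
    - {"x": 0,"y": 0,"z": 0,"wx": 0,"wy": 0,"wz": 6,"jaw": 0}
    - {"x": 0,"y": 0,"z": 0,"wx": 0,"wy": 0,"wz": 6,"jaw": 0}
    - {"x": 0,"y": 0,"z": 0,"wx": 0,"wy": 0,"wz": 6,"jaw": 0}
    - {"x": 0,"y": 0,"z": 0,"wx": 0,"wy": 0,"wz": 6,"jaw": 0}
    - {"x": 0,"y": 0,"z": 0,"wx": 0,"wy": 0,"wz": 6,"jaw": 0}
    - {"x": 0,"y": 0,"z": 0,"wx": 0,"wy": 0,"wz": 5,"jaw": 0}
    - {"x": 0,"y": 0,"z": 0,"wx": 0,"wy": 0,"wz": 0,"jaw": 0}
    - {"x": 0,"y": 0,"z": 0,"wx": 0,"wy": 0,"wz": 0,"jaw": 0}

```text
time: 6.75
eef_pos: [0.551, -0.1732, 0.1274]
eef_rot: [3.14, 0.614, 2.513]
ft_force: [-1.2, -5.3, 2.1]
gripper_width: 0.008
grasp_force: 31.6
```

```bash
python3 - <<'E'
from h import *
go(lidp(43,1,32),Rth(180))
s=cur()[2];print(np.round(s["joints"],2),s["grasp_force"],s["moment"])
E
```

```text
t 6.75 lid coords of TCP [44.3  1.2 34.1] F [-1.2 -5.3  2.1] w 8.0
 shift first (cur axes) mm [ 1.3 -0.2  2.1]
 turn rotvec deg [-0.19  0.19 -0.36]
 shift after turn mm [ 1.3 -0.2  2.1]
[ 0.34  0.63 -0.44  2.42  2.15  0.71 -1.12] 31.639158725738525 [-0.66904985  0.31065308 -0.67880404]
```

Call:
move_arm:
  commands:
    - {"x": 0,"y": 0,"z": 0,"wx": 0,"wy": 0,"wz": 0,"jaw": 35}
    - {"x": 0,"y": 0,"z": 0,"wx": 0,"wy": 0,"wz": 0,"jaw": 35}
    - {"x": 0,"y": 0,"z": 0,"wx": 0,"wy": 0,"wz": 0,"jaw": 35}
    - {"x": 0,"y": 0,"z": 0,"wx": 0,"wy": 0,"wz": 0,"jaw": 35}
    - {"x": 0,"y": 0,"z": -15,"wx": 0,"wy": 0,"wz": 0,"jaw": 35}
    - {"x": 0,"y": 0,"z": -25,"wx": 0,"wy": 0,"wz": 0,"jaw": 35}
    - {"x": 0,"y": 0,"z": -25,"wx": 0,"wy": 0,"wz": 0,"jaw": 35}
    - {"x": 0,"y": 0,"z": -25,"wx": 0,"wy": 0,"wz": 0,"jaw": 35}
    - {"x": 0,"y": 0,"z": -20,"wx": 0,"wy": 0,"wz": 0,"jaw": 35}
    - {"x": 0,"y": 0,"z": 0,"wx": 0,"wy": 0,"wz": 0,"jaw": 0}
    - {"x": 0,"y": 0,"z": 0,"wx": 0,"wy": 0,"wz": 0,"jaw": 0}
  grip_force: 20

```text
time: 7.67
eef_pos: [0.5002, -0.1342, 0.2175]
eef_rot: [3.138, 0.614, 2.515]
ft_force: [0.3, 0.0, 0.1]
gripper_width: 0.0118
grasp_force: 0.0
```

```bash
python3 - <<'E'
from h import *
go(lidp(-58,1,140),Rth(180))
s=cur()[2];print(np.round(s["joints"],2))
c=wrist();cv2.imwrite("pics/w4.png",c["color"][:,:,::-1]);pickle.dump(c,open("w4.pkl","wb"))
E
```

```text
t 7.67 lid coords of TCP [ 43.6   3.3 144.6] F [0.3 0.  0.1] w 11.8
 shift first (cur axes) mm [101.6  -2.8   4.2]
 turn rotvec deg [ 0.06  0.18 -0.25]
 shift after turn mm [101.6  -2.3   4.6]
[ 0.24  0.38 -0.4   2.47  1.87  0.56 -0.94]
```

View pics/w4.png

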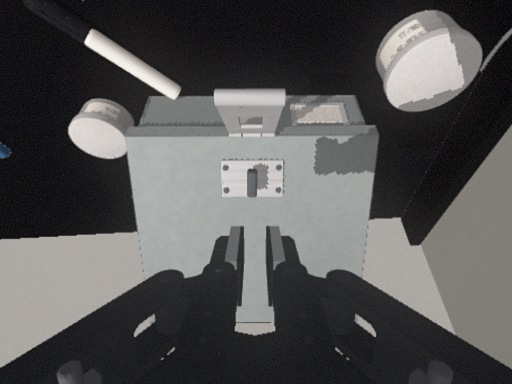

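The wrist view shows the catch at (252,183) now in line with the slope, with the hasp upright ahead of it and its lip at (250,97). Next I'll take the closed fingers over the lip to the front side.

Call:
move_arm:
  commands:
    - {"x": 25,"y": -1,"z": 0,"wx": 0,"wy": 0,"wz": 0,"jaw": 0}
    - {"x": 26,"y": -1,"z": 0,"wx": 0,"wy": 0,"wz": 0,"jaw": 0}
    - {"x": 26,"y": 0,"z": 0,"wx": 0,"wy": 0,"wz": 0,"jaw": 0}
    - {"x": 25,"y": 0,"z": 0,"wx": 0,"wy": 0,"wz": 0,"jaw": 0}
    - {"x": 0,"y": 0,"z": 0,"wx": 0,"wy": 0,"wz": 0,"jaw": 0}
    - {"x": 0,"y": 0,"z": 21,"wx": 0,"wy": 0,"wz": 0,"jaw": 0}
    - {"x": 0,"y": 0,"z": 21,"wx": 0,"wy": 0,"wz": 0,"jaw": 0}
    - {"x": 0,"y": 0,"z": 0,"wx": 0,"wy": 0,"wz": 0,"jaw": 0}
    - {"x": 0,"y": 0,"z": 0,"wx": 0,"wy": 0,"wz": 0,"jaw": 0}

```text
time: 8.47
eef_pos: [0.4883, -0.12, 0.1346]
eef_rot: [-3.104, 0.601, 2.546]
ft_force: [0.2, -0.2, -0.1]
gripper_width: -0.0
grasp_force: 0.0
```

```bash
python3 - <<'E'
from h import *
go(lidp(-14,1,106.5),Rth(180))
s=cur()[2];print(np.round(s["joints"],2))
E
```

```text
t 8.47 lid coords of TCP [-18.7   7.9  86.9] F [ 0.2 -0.2 -0.1] w -0.0
 shift first (cur axes) mm [ -4.3  -7.5 -19.5]
 turn rotvec deg [-1.28 -0.56  1.25]
 shift after turn mm [ -4.7  -6.9 -19.6]
[ 0.5   0.71 -0.93  2.54  1.88  1.05 -1.03]
```

The arm ran into its inner reach limit, so the fingers came down on the lid side and may have swung the hasp outward. There is no force on the tool. I'll back straight off, set the tool vertical and look again.

Call:
move_arm:
  commands:
    - {"x": 0,"y": 0,"z": -20,"wx": 0,"wy": 0,"wz": 0,"jaw": 0}
    - {"x": -10,"y": 0,"z": -25,"wx": 0,"wy": 0,"wz": 0,"jaw": 0}
    - {"x": -10,"y": 0,"z": -25,"wx": 0,"wy": 0,"wz": 0,"jaw": 0}
    - {"x": -10,"y": 0,"z": -10,"wx": 0,"wy": 0,"wz": 0,"jaw": 0}
    - {"x": 0,"y": 0,"z": 0,"wx": 0,"wy": 0,"wz": 0,"jaw": 0}
    - {"x": 0,"y": 0,"z": 0,"wx": 0,"wy": 0,"wz": 0,"jaw": 0}

```text
time: 8.97
eef_pos: [0.4733, -0.1054, 0.2207]
eef_rot: [-3.107, 0.608, 2.546]
ft_force: [0.1, -0.9, -0.5]
gripper_width: -0.0001
grasp_force: 0.0
```

```bash
python3 - <<'E'
from h import *
V=np.c_[-ex,np.cross(-ez,-ex),-ez]
go(np.array([.50,-.14,.27]),V)
s=cur()[2];print(np.round(s["joints"],2),s["eef_pos"])
c=wrist();cv2.imwrite("pics/w5.png",c["color"][:,:,::-1]);pickle.dump(c,open("w5.pkl","wb"))
X=cloud(c);d=X-lidp(0,0,4.5);A=d@ex;B=d@ey;Z=d@ez
m=(c["depth"]>0)&(abs(B)<.022)&(A<-.012)&(A>-.13)&(Z>-.06)&(Z<.11)
m&=np.hypot(A,Z)<.105
a,z=A[m],Z[m];print(m.sum());h=np.round(np.degrees(np.arctan2(z,-a)));v,k=np.unique(h,return_counts=True);print([(int(i),int(j)) for i,j in zip(v,k) if j>20]);r=np.hypot(a,z)
q=r>.06;print("elev of outer pts",np.percentile(np.degrees(np.arctan2(z[q],-a[q])),[5,25,50,75,95]),r.max(),np.percentile(B[m],[2,98]))
E
```

```text
t 8.97 lid coords of TCP [ 13.8  11.1 169.3] F [ 0.1 -0.9 -0.5] w -0.1
 shift first (cur axes) mm [-62.2 -14.3 -16.3]
 turn rotvec deg [-1.49 34.84  0.84]
 shift after turn mm [-41.8 -12.6 -49.3]
[ 0.56  0.47 -0.99  2.49  1.65  0.87 -0.82] [ 0.47334739 -0.10543706  0.22067251]
2052
[(22, 36), (23, 84), (24, 127), (25, 187), (26, 363), (27, 1085), (28, 165)]
elev of outer pts [23.32024922 25.67995971 26.83831418 27.11372969 27.81264123] 0.09688610343490824 [-0.0171462   0.02107491]
```

The hasp is now about 27° above level (hasp angle ≈ 2.06), lip near (0.468, -0.113, 0.118). I'll grip it by the lip ends with a vertical tool, which is within reach, and carry it up.

Call:
move_arm:
  commands:
    - {"x": 0,"y": 0,"z": 0,"wx": -0.3,"wy": 5.8,"wz": 0.15,"jaw": 65}
    - {"x": 0,"y": 0,"z": 0,"wx": -0.3,"wy": 5.8,"wz": 0.15,"jaw": 65}
    - {"x": 0,"y": 0,"z": 0,"wx": -0.3,"wy": 5.8,"wz": 0.15,"jaw": 65}
    - {"x": 0,"y": 0,"z": 0,"wx": -0.3,"wy": 5.8,"wz": 0.15,"jaw": 65}
    - {"x": 0,"y": 0,"z": 0,"wx": -0.3,"wy": 5.8,"wz": 0.15,"jaw": 65}
    - {"x": 0,"y": 0,"z": 0,"wx": -0.3,"wy": 5.8,"wz": 0.15,"jaw": 65}
    - {"x": 0,"y": 0,"z": 0,"wx": 0,"wy": 0,"wz": 0,"jaw": 65}
    - {"x": 0,"y": 0,"z": 0,"wx": 0,"wy": 0,"wz": 0,"jaw": 65}

```text
time: 9.68
eef_pos: [0.4718, -0.1076, 0.2157]
eef_rot: [-3.134, 0.055, 2.518]
ft_force: [-0.2, -0.5, -0.5]
gripper_width: 0.0649
grasp_force: 0.0
```

```bash
cat >> h.py <<'E'
V=np.c_[-ex,np.cross(-ez,-ex),-ez]
pin=lidp(0,1.5,4.5)
def lip(phi): # lip centre, phi deg
    f=np.radians(phi);return pin+.092*(np.cos(f)*u+np.sin(f)*n)+.002*(-np.sin(f)*u+np.cos(f)*n)
E
python3 - <<'E'
from h import *
print(lip(118),lip(0))
go(lip(118)+[0,0,.10],V)
s=cur()[2];print(np.round(s["joints"],2),s["eef_pos"])
E
```

```text
[ 0.46804307 -0.11342839  0.11775005] [ 0.59577747 -0.20487724  0.13217228]
t 9.68 lid coords of TCP [ 10.9   8.4 165.3] F [-0.2 -0.5 -0.5] w 64.9
 shift first (cur axes) mm [-0.5 -7.  -1.9]
 turn rotvec deg [-0.45  3.14 -0.15]
 shift after turn mm [-0.4 -6.9 -2. ]
[ 0.85  0.56 -1.1   2.17  0.77  0.82  0.21] [ 0.47175658 -0.10755462  0.21574135]
```

Call:
move_arm:
  commands:
    - {"x": 0,"y": -7,"z": 0,"wx": -0.4,"wy": 3.1,"wz": 0,"jaw": 65}
    - {"x": 0,"y": 0,"z": 20,"wx": 0,"wy": 0,"wz": 0,"jaw": 65}
    - {"x": 0,"y": 0,"z": 20,"wx": 0,"wy": 0,"wz": 0,"jaw": 65}
    - {"x": 0,"y": 0,"z": 20,"wx": 0,"wy": 0,"wz": 0,"jaw": 65}
    - {"x": 0,"y": 0,"z": 0,"wx": 0,"wy": 0,"wz": 0,"jaw": 65}
    - {"x": 0,"y": 0,"z": 0,"wx": 0,"wy": 0,"wz": 0,"jaw": 65}

```text
time: 10.18
eef_pos: [0.4665, -0.1116, 0.1568]
eef_rot: [-3.139, 0.001, 2.523]
ft_force: [-0.4, -0.5, 0.2]
gripper_width: 0.0648
grasp_force: 0.0
```

```bash
python3 - <<'E'
from h import *
go(lip(118)+[0,0,.012],V)
s=cur()[2];print(np.round(s["joints"],2),s["eef_pos"])
c=wrist();pickle.dump(c,open("w6.pkl","wb"))
X=cloud(c);d=X-pin;A=d@ex;B=d@ey;Z=d@ez
m=(c["depth"]>0)&(abs(B)<.03)&(A<-.03)&(A>-.13)&(Z>.0)&(Z<.07)&(np.hypot(A,Z)<.11)
r=np.hypot(A,Z);q=m&(r>.06)&(abs(B)<.024)
print(q.sum(),np.percentile(np.degrees(np.arctan2(Z[q],-A[q])),[5,25,50,75,95]),np.percentile(r[q],[50,99]),np.percentile(B[q],[1,99]))
E
```

```text
t 10.18 lid coords of TCP [-24.5   2.1 118.1] F [-0.4 -0.5  0.2] w 64.8
 shift first (cur axes) mm [-2.3 -0.5 27.1]
 turn rotvec deg [-0.16  0.05  0.17]
 shift after turn mm [-2.3 -0.6 27.1]
[ 0.81  0.66 -1.01  2.2   0.86  0.76  0.16] [ 0.46648331 -0.11158662  0.15680011]
2548 [24.15008182 26.46023579 26.83643842 27.14518646 27.79241592] [0.08402746 0.09570871] [-0.01926522  0.01973942]
```

Call:
move_arm:
  commands:
    - {"x": -2,"y": 0,"z": 14,"wx": 0,"wy": 0,"wz": 0,"jaw": 65}
    - {"x": 0,"y": 0,"z": 13,"wx": 0,"wy": 0,"wz": 0,"jaw": 65}
    - {"x": 0,"y": 0,"z": 0,"wx": 0,"wy": 0,"wz": 0,"jaw": 65}
    - {"x": 0,"y": 0,"z": 0,"wx": 0,"wy": 0,"wz": 0,"jaw": 30}
    - {"x": 0,"y": 0,"z": 0,"wx": 0,"wy": 0,"wz": 0,"jaw": 30}
    - {"x": 0,"y": 0,"z": 0,"wx": 0,"wy": 0,"wz": 0,"jaw": 30}
    - {"x": 0,"y": 0,"z": 0,"wx": 0,"wy": 0,"wz": 0,"jaw": 30}
    - {"x": 0,"y": 0,"z": 0,"wx": 0,"wy": 0,"wz": 0,"jaw": 30}
  grip_force: 25

```text
time: 10.9
eef_pos: [0.4685, -0.1141, 0.1307]
eef_rot: [-3.139, 0.001, 2.52]
ft_force: [-5.9, -0.8, 2.4]
gripper_width: 0.0387
grasp_force: 28.6
```

```bash
python3 - <<'E'
from h import *
go(lip(118)+[0,0,.012],V)
s=cur()[2];print(np.round(s["joints"],2),s["eef_pos"],s["grasp_force"])
p0=s["eef_pos"];l0=lip(118)
for f in(110,102,94,86,78,70,62,54,46,38): 
    d=(lip(f)-l0)*1000;print(f,"x",round(-d@ex,1),"z(tool)",round(-d[2],1))
E
```

```text
t 10.9 lid coords of TCP [-36.9   1.2  95. ] F [-5.9 -0.8  2.4] w 38.7
 shift first (cur axes) mm [0.8 0.3 1. ]
 turn rotvec deg [-0.15  0.08 -0.  ]
 shift after turn mm [0.8 0.3 1. ]
[ 0.77  0.69 -0.97  2.22  0.92  0.72  0.1 ] [ 0.46849752 -0.11412331  0.13073261] 28.6056549847126
110 x -6.4 z(tool) -11.1
102 x -14.2 z(tool) -21.3
94 x -23.4 z(tool) -30.3
86 x -33.8 z(tool) -37.8
78 x -45.1 z(tool) -43.9
70 x -57.1 z(tool) -48.4
62 x -69.7 z(tool) -51.1
54 x -82.5 z(tool) -52.0
46 x -95.3 z(tool) -51.2
38 x -107.9 z(tool) -48.6
```

Gripped at 39 mm, which matches the 40 mm lip. Next I'll carry the lip along the arc.

Call:
move_arm:
  commands:
    - {"x": -6.4,"y": 0,"z": -11.1,"wx": 0,"wy": 0,"wz": 0,"jaw": 30}
    - {"x": -7.8,"y": 0,"z": -10.2,"wx": 0,"wy": 0,"wz": 0,"jaw": 30}
    - {"x": -9.2,"y": 0,"z": -9,"wx": 0,"wy": 0,"wz": 0,"jaw": 30}
    - {"x": -10.4,"y": 0,"z": -7.5,"wx": 0,"wy": 0,"wz": 0,"jaw": 30}
    - {"x": -11.3,"y": 0,"z": -6.1,"wx": 0,"wy": 0,"wz": 0,"jaw": 30}
    - {"x": 0,"y": 0,"z": 0,"wx": 0,"wy": 0,"wz": 0,"jaw": 30}

```text
time: 11.4
eef_pos: [0.507, -0.1416, 0.1753]
eef_rot: [-3.14, 0.003, 2.518]
ft_force: [-6.9, -2.0, 7.7]
gripper_width: 0.0391
grasp_force: 27.6
```

```bash
python3 - <<'E'
from h import *
go(lip(78)+[0,0,.012],V)
s=cur()[2];print(np.round(s["joints"],2),s["grasp_force"],s["moment"])
E
```

```text
t 11.4 lid coords of TCP [ 27.4   1.3 104.4] F [-6.9 -2.   7.7] w 39.1
 shift first (cur axes) mm [3.  0.2 1.7]
 turn rotvec deg [-0.11  0.16 -0.14]
 shift after turn mm [3.  0.2 1.7]
[ 0.85  0.68 -1.03  2.09  0.81  0.85  0.27] 27.567847073078156 [-0.50782644  1.49172596  0.03543537]
```

Call:
move_arm:
  commands:
    - {"x": -12,"y": 0,"z": -4.5,"wx": 0,"wy": 0,"wz": 0,"jaw": 30}
    - {"x": -12.6,"y": 0,"z": -2.7,"wx": 0,"wy": 0,"wz": 0,"jaw": 30}
    - {"x": -12.8,"y": 0,"z": -0.9,"wx": 0,"wy": 0,"wz": 0,"jaw": 30}
    - {"x": -12.8,"y": 0,"z": 0.8,"wx": 0,"wy": 0,"wz": 0,"jaw": 30}
    - {"x": -6,"y": 0,"z": 1,"wx": 0,"wy": 0,"wz": 0,"jaw": 30}
    - {"x": 0,"y": 0,"z": 0,"wx": 0,"wy": 0,"wz": 0,"jaw": 30}
    - {"x": 0,"y": 0,"z": 0,"wx": 0,"wy": 0,"wz": 0,"jaw": 65}
    - {"x": 0,"y": 0,"z": 0,"wx": 0,"wy": 0,"wz": 0,"jaw": 65}
    - {"x": 0,"y": 0,"z": 0,"wx": 0,"wy": 0,"wz": 0,"jaw": 65}
    - {"x": 0,"y": 0,"z": -20,"wx": 0,"wy": 0,"wz": 0,"jaw": 65}
    - {"x": 0,"y": 0,"z": -25,"wx": 0,"wy": 0,"wz": 0,"jaw": 65}
    - {"x": 0,"y": 0,"z": -25,"wx": 0,"wy": 0,"wz": 0,"jaw": 65}

```text
time: 12.4
eef_pos: [0.5515, -0.1716, 0.2513]
eef_rot: [-3.141, 0.001, 2.522]
ft_force: [0.5, -0.8, 0.4]
gripper_width: 0.065
grasp_force: 0.0
```

```bash
python3 - <<'E'
from h import *
c=wrist();X=cloud(c)
d=X-pin;A=d@u;B=d@w;Z=d@n;r=np.hypot(A,Z)
q=(c["depth"]>0)&(abs(B)<.024)&(r>.08)&(r<.105)&(Z>.02)
print(q.sum(),"phi",np.percentile(np.degrees(np.arctan2(Z[q],A[q])),[5,25,50,75,95]),np.percentile(r[q],[5,50,95]),np.percentile(B[q],[1,99]))
print(lip(43),lc(lip(43)))
go(lidp(66,1.5,120),Rth(180))
s=cur()[2];print(np.round(s["joints"],2))
E
```

```text
709 phi [42.01860447 43.50662091 44.94638697 46.00894836 46.43511022] [0.0889103  0.09351696 0.09490857] [-0.01930554  0.01992475]
[ 0.54939556 -0.17167105  0.16817034] [65.92054383  1.5        68.70655653]
t 12.45 lid coords of TCP [118.9   4.5 139. ] F [ 2.2 -0.4  3.9] w 65.2
 shift first (cur axes) mm [32.7 -3.  45.7]
 turn rotvec deg [  0.14 -34.65   0.06]
 shift after turn mm [52.9 -3.  19. ]
[ 0.91  0.64 -1.11  1.9   0.68  1.03  0.46]
```

Call:
move_arm:
  commands:
    - {"x": 0,"y": 0,"z": 0,"wx": 0,"wy": -5.8,"wz": 0,"jaw": 0}
    - {"x": 0,"y": 0,"z": 0,"wx": 0,"wy": -5.8,"wz": 0,"jaw": 0}
    - {"x": 0,"y": 0,"z": 0,"wx": 0,"wy": -5.8,"wz": 0,"jaw": 0}
    - {"x": 0,"y": 0,"z": 0,"wx": 0,"wy": -5.8,"wz": 0,"jaw": 0}
    - {"x": 0,"y": 0,"z": 0,"wx": 0,"wy": -5.8,"wz": 0,"jaw": 0}
    - {"x": 0,"y": 0,"z": 0,"wx": 0,"wy": -5.7,"wz": 0,"jaw": 0}
    - {"x": 0,"y": 0,"z": 0,"wx": 0,"wy": 0,"wz": 0,"jaw": 0}
    - {"x": 16,"y": -1,"z": 0,"wx": 0,"wy": 0,"wz": 0,"jaw": 0}
    - {"x": 16,"y": -1,"z": 0,"wx": 0,"wy": 0,"wz": 0,"jaw": 0}
    - {"x": 16,"y": -1,"z": 0,"wx": 0,"wy": 0,"wz": 0,"jaw": 0}
    - {"x": 0,"y": 0,"z": 15,"wx": 0,"wy": 0,"wz": 0,"jaw": 0}
    - {"x": 0,"y": 0,"z": 0,"wx": 0,"wy": 0,"wz": 0,"jaw": 0}

```text
time: 13.45
eef_pos: [0.5229, -0.1579, 0.2101]
eef_rot: [-3.132, 0.557, 2.522]
ft_force: [0.3, -0.7, -0.1]
gripper_width: 0.0
grasp_force: 0.0
```

```bash
python3 - <<'E'
from h import *
go(lip(44)+.027*n,Rth(180))
s=cur()[2];print(np.round(s["joints"],2))
for f in(44,36,28,20,12,6,0): print(f,lc(lip(f)+.027*n).round(1))
E
```

```text
t 13.45 lid coords of TCP [ 65.8  -2.7 120. ] F [ 0.3 -0.7 -0.1] w 0.0
 shift first (cur axes) mm [-0.3  4.4 23.1]
 turn rotvec deg [-0.51 -3.1   0.11]
 shift after turn mm [ 1.   4.2 23.2]
[ 0.64  0.49 -0.85  2.37  1.67  0.72 -0.63]
44 [64.8  1.5 96.8]
36 [73.3  1.5 87.2]
28 [80.3  1.5 76.5]
20 [85.8  1.5 64.8]
12 [89.6  1.5 52.6]
6 [91.3  1.5 43.1]
0 [92.   1.5 33.5]
```

Call:
move_arm:
  commands:
    - {"x": -1,"y": 4,"z": 11,"wx": 0,"wy": -3,"wz": 0,"jaw": 0}
    - {"x": 0,"y": 0,"z": 12,"wx": 0,"wy": 0,"wz": 0,"jaw": 0}
    - {"x": -8.5,"y": 0,"z": 9.6,"wx": 0,"wy": 0,"wz": 0,"jaw": 0}
    - {"x": -7,"y": 0,"z": 10.7,"wx": 0,"wy": 0,"wz": 0,"jaw": 0}
    - {"x": -5.5,"y": 0,"z": 11.7,"wx": 0,"wy": 0,"wz": 0,"jaw": 0}
    - {"x": -3.8,"y": 0,"z": 12.2,"wx": 0,"wy": 0,"wz": 0,"jaw": 0}
    - {"x": -2,"y": 0,"z": 9.5,"wx": 0,"wy": 0,"wz": 0,"jaw": 0}
    - {"x": 0,"y": 0,"z": 5,"wx": 0,"wy": 0,"wz": 0,"jaw": 0}
    - {"x": 0,"y": 0,"z": 0,"wx": 0,"wy": 0,"wz": 0,"jaw": 0}
    - {"x": 0,"y": 0,"z": 0,"wx": 0,"wy": 0,"wz": 0,"jaw": 0}

```text
time: 14.28
eef_pos: [0.5809, -0.1952, 0.1601]
eef_rot: [-3.133, 0.612, 2.522]
ft_force: [0.2, -0.5, 0.0]
gripper_width: -0.0001
grasp_force: 0.0
```

```bash
python3 - <<'E'
from h import *
go(lip(0)+.027*n,Rth(180))
s=cur()[2];print(np.round(s["joints"],2),np.array(s["ft_force"])@n)
E
```

```text
t 14.28 lid coords of TCP [93.5  0.7 39.5] F [ 0.2 -0.5  0. ] w -0.1
 shift first (cur axes) mm [1.5 0.8 6. ]
 turn rotvec deg [-0.45  0.08  0.07]
 shift after turn mm [1.5 0.8 6. ]
[ 0.63  0.66 -0.8   2.31  1.89  0.81 -0.73] -0.24208958173688025
```

Six mm still to press down. I'll go in small steps and watch the force.

Call:
move_arm:
  commands:
    - {"x": 1,"y": 0,"z": 3,"wx": 0,"wy": 0,"wz": 0,"jaw": 0}
    - {"x": 0,"y": 0,"z": 3,"wx": 0,"wy": 0,"wz": 0,"jaw": 0}
    - {"x": 0,"y": 0,"z": 1.5,"wx": 0,"wy": 0,"wz": 0,"jaw": 0}
    - {"x": 0,"y": 0,"z": 0,"wx": 0,"wy": 0,"wz": 0,"jaw": 0}
    - {"x": 0,"y": 0,"z": 0,"wx": 0,"wy": 0,"wz": 0,"jaw": 0}

```text
time: 14.7
eef_pos: [0.5841, -0.1974, 0.1539]
eef_rot: [-3.133, 0.614, 2.522]
ft_force: [0.5, 0.1, 0.1]
gripper_width: -0.0003
grasp_force: 0.0
```

```bash
python3 - <<'E'
from h import *
go(lip(0)+.027*n,Rth(180))
print(np.array(cur()[2]["ft_force"])@n)
E
```

```text
t 14.7 lid coords of TCP [93.1  0.8 32.3] F [0.5 0.1 0.1] w -0.3
 shift first (cur axes) mm [ 1.1  0.7 -1.3]
 turn rotvec deg [-0.44  0.16  0.07]
 shift after turn mm [ 1.1  0.7 -1.2]
-0.13059816330162613
```

```bash
cat >> h.py <<'E'
def hasp(c):
    X=cloud(c);d=X-pin;A=d@u*1000;B=(d@w)*1000;Z=d@n*1000+4.5
    for a0 in range(-10,130,10):
        q=(c["depth"]>0)&(abs(B)<19)&(abs(B)>10)&(A>a0)&(A<a0+10)&(Z<60)&(Z>-20)
        if q.sum()>5: print(a0,q.sum(),np.percentile(Z[q],[10,50,90]).round(1),end=" | ")
    print()
E
python3 - <<'E'
from h import *
from station import capture
hasp(wrist());hasp(capture("scene"));hasp(capture("top"))
E
```

```text
-10 550 [-4.   5.2  6.5] | 0 913 [2.6 3.6 5.3] | 10 821 [2.6 3.4 4.2] | 20 762 [2.7 3.5 4.3] | 30 712 [2.7 3.5 4.3] | 40 675 [2.7 3.5 4.3] | 50 651 [2.8 3.6 4.3] | 60 601 [2.8 3.5 4.3] | 70 711 [ 2.9  3.7 55.8] | 80 1485 [ 3.4 22.3 56.8] | 90 110 [7.3 8.7 9.4] | 100 72 [-3.3 -2.5 -1.9] | 
-10 35 [-12.8  -0.8   8.5] | 0 22 [0.5 4.1 6.8] | 10 32 [0.1 3.7 7.3] | 20 25 [0.2 5.2 6.7] | 30 26 [0.4 4.4 6.4] | 40 18 [3.  5.3 8.2] | 50 22 [1.1 4.2 6.6] | 60 28 [0.1 4.4 6.3] | 70 29 [-0.7  4.8 17.6] | 80 35 [-2.   7.  39.3] | 90 12 [-1.8  7.3 10.4] | 100 10 [-4.3 -1.7 -0.3] | 
90 30 [-2.5  7.3 18.3] | 100 40 [-3.1  0.1 54.5] | 110 30 [-3.9 -1.8  1. ] | 120 25 [-3.2 -1.5  0.5] |
```

The hasp lies flat: the leaf is uniformly 6 mm off the lid and the lip top is 11 mm off. My lid height datum is about 2.5 mm too high. One light press will seat it, then I'll back off over the catch.

Call:
move_arm:
  commands:
    - {"x": 0,"y": 0,"z": 1.5,"wx": 0,"wy": 0,"wz": 0,"jaw": 0}
    - {"x": 0,"y": 0,"z": 1,"wx": 0,"wy": 0,"wz": 0,"jaw": 0}
    - {"x": 0,"y": 0,"z": 0,"wx": 0,"wy": 0,"wz": 0,"jaw": 0}

```text
time: 15.1
eef_pos: [0.585, -0.1977, 0.1529]
eef_rot: [-3.133, 0.615, 2.523]
ft_force: [-9.2, 3.7, 14.8]
gripper_width: 0.0
grasp_force: 9.3
```

Call:
move_arm:
  commands:
    - {"x": 0,"y": 0,"z": -15,"wx": 0,"wy": 0,"wz": 0,"jaw": 0}
    - {"x": 0,"y": 0,"z": -20,"wx": 0,"wy": 0,"wz": 0,"jaw": 30}
    - {"x": 0,"y": 0,"z": -15,"wx": 0,"wy": 0,"wz": 0,"jaw": 30}
    - {"x": 17,"y": 0,"z": 0,"wx": 0,"wy": 0,"wz": 0,"jaw": 30}
    - {"x": 17,"y": 0,"z": 0,"wx": 0,"wy": 0,"wz": 0,"jaw": 30}
    - {"x": 16,"y": 0,"z": 0,"wx": 0,"wy": 0,"wz": 0,"jaw": 30}
    - {"x": 0,"y": 0,"z": 0,"wx": 0,"wy": 0,"wz": 0,"jaw": 30}
    - {"x": 0,"y": 0,"z": 0,"wx": 0,"wy": 0,"wz": 0,"jaw": 30}

```text
time: 15.77
eef_pos: [0.5288, -0.1571, 0.1636]
eef_rot: [-3.133, 0.613, 2.523]
ft_force: [-0.2, -0.4, 0.2]
gripper_width: 0.03
grasp_force: 0.0
```

```bash
python3 - <<'E'
from h import *
c=wrist();hasp(c);X=cloud(c);d=X-pin;A=d@u*1000;B=d@w*1000;Z=d@n*1000+4.5
q=(c["depth"]>0)&(Z>13)&(Z<25)&(abs(A-43)<20)&(abs(B)<20)
r=cv2.minAreaRect(np.c_[A[q],B[q]].astype(np.float32));print(q.sum(),"catch",r,"Z",np.percentile(Z[q],[5,50,95]),np.median(A[q]),np.median(B[q]))
go(lidp(43,1.5,30),Rth(180))
print(np.round(cur()[2]["joints"],2))
E
```

```text
-10 359 [-12.3   4.2   6.3] | 0 374 [2.8 3.7 5.5] | 10 371 [2.7 3.5 4.3] | 20 356 [2.7 3.5 4.3] | 30 350 [2.7 3.5 4.4] | 40 337 [2.6 3.4 4.2] | 50 324 [2.6 3.4 4.2] | 60 294 [2.6 3.4 4.1] | 70 289 [2.6 3.4 4.1] | 80 372 [2.8 4.4 8.4] | 90 100 [7.7 8.4 9.2] | 100 222 [-3.4 -2.6 -1.9] | 110 230 [-3.3 -2.7 -2. ] | 120 228 [-3.4 -2.7 -1.9] | 
480 catch ((41.51633071899414, 0.3867197036743164), (23.91381072998047, 8.74512767791748), 0.1030893623828888) Z [16.7391409  19.91616122 21.15829946] 40.22159725714095 0.08526652809575913
t 15.82 lid coords of TCP [43.5  1.4 79.4] F [0.8 0.1 0. ] w 30.1
 shift first (cur axes) mm [ 0.7  0.4 49.4]
 turn rotvec deg [-0.43  0.17  0.08]
 shift after turn mm [ 0.5  0.1 49.4]
[ 0.59  0.63 -0.85  2.43  1.89  0.88 -0.88]
```

The hasp was seated with 17 N. The catch stands through the slot at 0.1° from in line, centred at a = 41.5 mm. I'll grip it at that height again.

Call:
move_arm:
  commands:
    - {"x": 1,"y": 0,"z": 16,"wx": 0,"wy": 0,"wz": 0,"jaw": 30}
    - {"x": 1,"y": 0,"z": 16,"wx": 0,"wy": 0,"wz": 0,"jaw": 30}
    - {"x": 0,"y": 0,"z": 15,"wx": 0,"wy": 0,"wz": 0,"jaw": 30}
    - {"x": 0,"y": 0,"z": 0,"wx": 0,"wy": 0,"wz": 0,"jaw": 0}
    - {"x": 0,"y": 0,"z": 0,"wx": 0,"wy": 0,"wz": 0,"jaw": 0}
    - {"x": 0,"y": 0,"z": 0,"wx": 0,"wy": 0,"wz": 0,"jaw": 0}
    - {"x": 0,"y": 0,"z": 0,"wx": 0,"wy": 0,"wz": 0,"jaw": 0}
    - {"x": 0,"y": 0,"z": 0,"wx": 0,"wy": 0,"wz": 0,"jaw": 0}
  grip_force: 35

```text
time: 16.48
eef_pos: [0.5495, -0.1724, 0.1252]
eef_rot: [-3.134, 0.615, 2.521]
ft_force: [2.2, 0.6, -1.9]
gripper_width: 0.0079
grasp_force: 39.0
```

```bash
python3 - <<'E'
from h import *
go(lidp(42,1.5,32),Rth(270))
s=cur()[2];print(np.round(s["joints"],2),s["grasp_force"],np.array(s["ft_force"])@np.c_[u,w,n])
E
```

```text
t 16.48 lid coords of TCP [41.7  1.  33.2] F [ 2.2  0.6 -1.9] w 7.9
 shift first (cur axes) mm [-0.3  0.5  1.2]
 turn rotvec deg [ -0.49  -0.15 -89.94]
 shift after turn mm [-0.5 -0.3  1.2]
[ 0.59  0.73 -0.82  2.41  1.99  0.93 -0.91] 38.99771511554718 [ 0.09391528  1.73141177 -2.34764011]
```

Call:
move_arm:
  commands:
    - {"x": 0,"y": 0,"z": 0,"wx": 0,"wy": 0,"wz": -6,"jaw": 0}
    - {"x": 0,"y": 0,"z": 0,"wx": 0,"wy": 0,"wz": -6,"jaw": 0}
    - {"x": 0,"y": 0,"z": 0,"wx": 0,"wy": 0,"wz": -6,"jaw": 0}
    - {"x": 0,"y": 0,"z": 0,"wx": 0,"wy": 0,"wz": -6,"jaw": 0}
    - {"x": 0,"y": 0,"z": 0,"wx": 0,"wy": 0,"wz": -6,"jaw": 0}
    - {"x": 0,"y": 0,"z": 0,"wx": 0,"wy": 0,"wz": -6,"jaw": 0}
    - {"x": 0,"y": 0,"z": 0,"wx": 0,"wy": 0,"wz": -6,"jaw": 0}
    - {"x": 0,"y": 0,"z": 0,"wx": 0,"wy": 0,"wz": -6,"jaw": 0}
    - {"x": 0,"y": 0,"z": 0,"wx": 0,"wy": 0,"wz": 0,"jaw": 0}

```text
time: 17.23
eef_pos: [0.5493, -0.1734, 0.1254]
eef_rot: [-2.651, 0.388, -2.824]
ft_force: [1.0, -3.3, -1.2]
gripper_width: 0.0077
grasp_force: 39.1
```

```bash
python3 - <<'E'
from h import *
go(lidp(42,1.5,32),Rth(270))
s=cur()[2];print(np.round(s["joints"],2),s["grasp_force"],np.array(s["ft_force"])@np.c_[u,w,n])
E
```

```text
t 17.23 lid coords of TCP [42.1  0.1 33.1] F [ 1.  -3.3 -1.2] w 7.7
 shift first (cur axes) mm [-1.   1.1  1.1]
 turn rotvec deg [ -0.47  -0.4  -41.69]
 shift after turn mm [-1.4  0.1  1.1]
[ 0.47  0.67 -0.63  2.41  2.06  0.82 -0.17] 39.05487656593323 [ 1.56894363 -2.1231432  -2.6157153 ]
```

Call:
move_arm:
  commands:
    - {"x": 0,"y": 0,"z": 0,"wx": 0,"wy": 0,"wz": -6,"jaw": 0}
    - {"x": 0,"y": 0,"z": 0,"wx": 0,"wy": 0,"wz": -6,"jaw": 0}
    - {"x": 0,"y": 0,"z": 0,"wx": 0,"wy": 0,"wz": -6,"jaw": 0}
    - {"x": 0,"y": 0,"z": 0,"wx": 0,"wy": 0,"wz": -6,"jaw": 0}
    - {"x": 0,"y": 0,"z": 0,"wx": 0,"wy": 0,"wz": -6,"jaw": 0}
    - {"x": 0,"y": 0,"z": 0,"wx": 0,"wy": 0,"wz": -6,"jaw": 0}
    - {"x": 0,"y": 0,"z": 0,"wx": 0,"wy": 0,"wz": -6,"jaw": 0}
    - {"x": 0,"y": 0,"z": 0,"wx": 0,"wy": 0,"wz": 0,"jaw": 0}
    - {"x": 0,"y": 0,"z": 0,"wx": 0,"wy": 0,"wz": 0,"jaw": 0}

```text
time: 17.98
eef_pos: [0.5499, -0.1741, 0.1256]
eef_rot: [-2.524, -0.006, -2.2]
ft_force: [1.5, -5.4, 0.3]
gripper_width: 0.0077
grasp_force: 39.0
```

```bash
python3 - <<'E'
from h import *
go(lidp(42,1.5,32),Rth(270))
s=cur()[2];print(np.round(s["joints"],2),s["grasp_force"],np.array(s["ft_force"])@np.c_[u,w,n])
E
```

```text
t 17.98 lid coords of TCP [43.  -0.2 32.8] F [ 1.5 -5.4  0.3] w 7.7
 shift first (cur axes) mm [-1.7  1.   0.8]
 turn rotvec deg [-0.39 -0.56 -0.18]
 shift after turn mm [-1.7  1.   0.8]
[ 0.35  0.64 -0.45  2.42  2.14  0.72  0.46] 39.03242468833923 [ 3.7384965  -3.53509477 -2.29356311]
```

Turned. Next I'll release and back straight off, then check.

Call:
move_arm:
  commands:
    - {"x": 0,"y": 0,"z": 0,"wx": 0,"wy": 0,"wz": 0,"jaw": 30}
    - {"x": 0,"y": 0,"z": 0,"wx": 0,"wy": 0,"wz": 0,"jaw": 30}
    - {"x": 0,"y": 0,"z": 0,"wx": 0,"wy": 0,"wz": 0,"jaw": 30}
    - {"x": 0,"y": 0,"z": 0,"wx": 0,"wy": 0,"wz": 0,"jaw": 30}
    - {"x": 0,"y": 0,"z": -15,"wx": 0,"wy": 0,"wz": 0,"jaw": 30}
    - {"x": 0,"y": 0,"z": -20,"wx": 0,"wy": 0,"wz": 0,"jaw": 30}
    - {"x": 0,"y": 0,"z": -25,"wx": 0,"wy": 0,"wz": 0,"jaw": 30}
    - {"x": 0,"y": 0,"z": -25,"wx": 0,"wy": 0,"wz": 0,"jaw": 30}
    - {"x": 0,"y": 0,"z": -15,"wx": 0,"wy": 0,"wz": 0,"jaw": 30}
    - {"x": 0,"y": 0,"z": 0,"wx": 0,"wy": 0,"wz": 0,"jaw": 30}
    - {"x": 0,"y": 0,"z": 0,"wx": 0,"wy": 0,"wz": 0,"jaw": 30}

```text
time: 18.9
eef_pos: [0.5033, -0.1381, 0.207]
eef_rot: [-2.526, -0.006, -2.195]
ft_force: [-0.6, 0.3, -1.0]
gripper_width: 0.03
grasp_force: 0.0
```

```bash
python3 - <<'E'
from h import *
c=wrist();hasp(c);X=cloud(c);d=X-pin;A=d@u*1000;B=d@w*1000;Z=d@n*1000+4.5
q=(c["depth"]>0)&(Z>15)&(Z<25)&(abs(A-43)<20)&(abs(B)<20)
print(q.sum(),"catch",cv2.minAreaRect(np.c_[A[q],B[q]].astype(np.float32)),np.percentile(Z[q],[5,50,95]))
go(None,None);cv2.imwrite("pics/w9.png",c["color"][:,:,::-1])
E
```

```text
-10 145 [-7.7  5.4  6.7] | 0 235 [2.8 3.9 5.6] | 10 218 [2.8 3.7 4.3] | 20 216 [2.8 3.6 4.5] | 30 215 [2.8 3.8 5.1] | 40 200 [ 2.9  3.8 18.9] | 50 225 [2.9 3.6 4.5] | 60 223 [2.6 3.6 4.5] | 70 239 [2.6 3.6 4.4] | 80 258 [2.9 4.4 8.7] | 90 173 [-2.9  7.   9.2] | 100 212 [-3.2 -2.4 -1.6] | 110 221 [-3.2 -2.3 -1.5] | 120 213 [-3.2 -2.4 -1.5] | 
276 catch ((41.64384841918945, 0.11631488800048828), (22.957744598388672, 7.602480888366699), 89.8892593383789) [18.24960682 20.33255703 21.50909567]
t 18.95 lid coords of TCP [ 41.2   1.8 132.5] F [-0.1  0.1  0.3] w 29.9
```

View pics/w9.png

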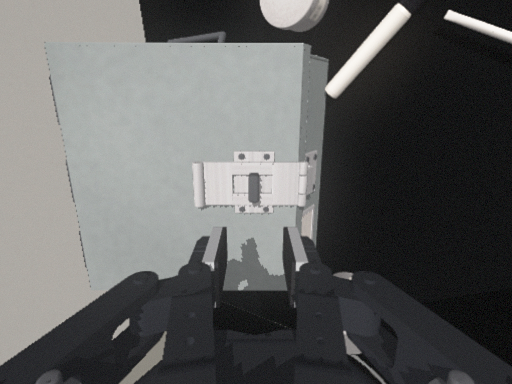

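The hasp lies flat on the lid from (198,185) to (308,185). The catch at (254,187) stands through the slot, measured at 89.9° across it, and the robot is touching nothing.

```bash
python3 -c "
from station import *
print(job_done())"
```

```text
the job is handed in; nothing more can be done
None
```

The job is handed in: the hasp is flat on the shut lid with the catch through its slot, turned square across (89.9° measured), done at 19 s of the 58 s; the fingers briefly pushed the hasp about 10° outward on the way.

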